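# Hold the alignment rod through two copper sleeves in a brazing jig

### The arm

A 6-joint arm with a two-finger parallel gripper is mounted at the origin on the work surface. World frame = base frame: x ahead of the robot, y to its left, z up, the work surface at z = 0. Lengths are in mm, angles in rad, forces in N, time in s.
With the tool pointing down it reaches from about 300 to 775 mm from the base axis. Payload 14.6 kg.
Tool frame: the origin (TCP) lies on the centre line of the jaws, within the pads' length; the fingertips stand 19 mm ahead of it and the grasp point (between the pads) is the TCP (bot.tip_reach is the distance from the TCP to the fingertips, in mm); z points along the fingers, y is the line along which they close (so a half turn about z gives the same grasp; the last joint's range is limited). The gripper opens to 85 mm and grips with 20 to 120 N. Pads are 22 mm wide; open, the fingers measure 114 mm over their backs; the gripper's body (76 mm by 85 mm) begins 54 mm behind the grasp point. The pads swing forward as they close: fully open they stand 13 mm farther back than shut.
Start: joints at [1.231, 0.3, 1.521, -0, 1.321, -0.067], TCP at [148.184, 529.652, 212.281] pointing down, gripper open.
Joint ranges: [-3.03, 3.03], [-0.79, 2.21], [0.23, 2.52], [-1.04, 4.18], [0, 3.07], [-2.55, 2.55]. Speed limits (rad/s): [2.22, 2.22, 2.57, 3.14, 3.14, 3.14].

### API

Orientations are given as a unit quaternion [w, x, y, z].
In Python, from rig import bot gives the robot as it stands. Calls block until the motion is done:
- bot.move_to(position, orientation): joint-space move of the TCP to a pose.
- bot.servo_line(position, attitude=None, speed=150, until_force=None): straight line of the TCP; attitude=None keeps the orientation; speed is the mean speed in mm/s. With until_force (N) it stops when the force on the tool has changed by that much, and returns True; else False.
- bot.move_joints(angles): joint-space move.
- bot.move_gripper(opening, grip_force=None): finger opening in mm; grip_force is the grip in N (None keeps the last); returns when the fingers have stopped.
- bot.dwell(seconds).
- bot.ik(position, orientation): joint angles nearest the present ones, or None.
- bot.read_state(): the state.
- bot.read_camera(name): name is "scene" or "top" or "wrist"; returns a dict with "image" (480x640x3 uint8, blue, green, red), "depth" (480x640 float32, mm along the optical axis (not along the pixel's ray), 0 where there is no reading), "fovy" (degrees; the focal length in pixels is half the picture's height over the tangent of half this angle, whatever the lens; pixels are square), "cx", "cy" (the principal point, pixels), "k1" (the pictures are not rectified: a ray, as slopes to the right and down, at radius r is drawn at 1 + k1 r^2 times it, then the intrinsics apply), "eye" and "attitude" of the camera in the world; the wrist camera has in their place "mount" (4x4, takes a point from camera to tool coordinates, whose origin is the TCP and whose axes are the flange's). Camera axes: x right, y down, z forward; pixel columns grow to the right and rows downward; lengths in mm; the calibration is good to about 2 mm. A picture is of the moment at which its call begins: read the wrist's pose just before it.
A pose or a line that the arm cannot do raises bot.MotionError and nothing moves.
- bot.finish_job(): hands the job in; it is judged then, once.
The state is a dict: "clock": time; "joint_positions": joint angles; "qvel": joint speeds; "effort": joint torques, N m; "ee_pos": TCP position; "tool_rot": TCP orientation; "ft_force": force on the tool from outside, world axes, zero at the start; "moment": the same for the moment, N m; "grip_width": finger opening in mm; "grip_force": force on a finger pad.
Only numpy, scipy, OpenCV 4.12 (cv2) and the standard library are available. Lean on these libraries where they do the work, as an engineer would, in place of code of your own. Each camera call takes 0.05 s, during which the arm holds its last target. There are 200 camera calls.

### The job

Get the two copper sleeves in the green jig lined up for brazing: twist the red swivel cap well clear of the upper sleeve, take the blue-handled alignment rod out of the wooden rack, and thread it straight down through the upper sleeve and then the lower one until its tip shows in the gap beneath the lower sleeve. Do not let go: finish while still holding the rod there, still and upright, with its tip held clear of the jig's base plate. Leave the other things on the bench where they are.

Things in the scene. Friction and masses are not known exactly. Their poses are not given: they have to be found in the camera images.
- cap (a joint): Turn of the red swivel cap about its upright pivot on the jig's upper arm, rad: 0 = its disc squarely covers the upper sleeve; it grows anticlockwise seen from above, to a stop at 1.7. Starts at 0 to 0.2. It turns with a light friction (about 0.06 N m) and stays where it is left; the turned cap and its bar stay within 65 mm of the pivot and below 161 mm, so the rod must be carried above the bar or around it; from about 1.2 the sleeve is entirely free.
- cap_grip (a point): Point to grip of the cap's upright red twist bar, on the cap's pivot axis, 157 mm above the bench. The bar is 12 mm thick along this point's x, 36 mm long along its y and 26 mm high (its top is 161 mm above the bench; the flat cap's upper face is at 136 mm). z is up; x and y turn with the cap. The flat cap (5 mm thick, red, 40 mm disc) reaches 40 mm from the pivot along this point's -y to the disc's centre, which lies over the sleeve at joint value 0.
- rod_handle (a point): Centre (half-way up) of the alignment rod's blue round handle, 22 mm in diameter, 55 mm long; z runs along the rod from tip to handle. The handle's centre is 172.5 mm above the rod's tip. The rod stands upright at first in one of the rack's three holes, with its tip 10 mm above the bench in a hole 35 mm deep (rack's top at 45 mm), so the handle's centre is about 182 mm up. Rod and handle weigh 100 to 200 g.
- rod_tip (a point): Lower end of the bright aluminium alignment rod, on its axis; z runs along the rod towards the handle. The rod is 200 mm long in all; its shaft is 13 mm in diameter, with a 5 mm chamfer at the tip (9 mm across at the very end).
- upper_mouth (a point): Centre of the mouth (top rim) of the upper copper sleeve, 129 mm above the bench. Both sleeves are on one upright axis, fixed in the green jig. Each sleeve is 24 mm tall with a 17 mm bore, its top 10 mm flared to about 30 mm inside at the rim. z is up; the cap's pivot lies 40 mm away along this point's +y. The jig's column stands 95 to 130 mm away along +y and is no taller than 120 mm.
- lower_end (a point): Centre of the bottom end of the lower copper sleeve, 50 mm above the bench, straight below upper_mouth by 79 mm. The lower sleeve's flared rim is at 74 mm; the upper sleeve's bottom end at 105 mm. Below this point is a gap of 40 mm to the jig's base plate, whose top is 10 mm above the bench. z is up.
- rack_top (a point): Centre of the top face of the wooden rack, 45 mm above the bench, fixed. The rack is 60 mm (x) by 160 mm (y), with three holes 50 mm apart along its y.
- brass_rod: Bystander: short brass rod without a handle, 110 mm long, 13 mm in diameter, standing in the rack; its top is 120 mm above the bench. Origin at its lower end.
- steel_rod: Bystander: short dark steel rod without a handle, 100 mm long, 13 mm in diameter, standing in the rack; its top is 110 mm above the bench. Origin at its lower end.
- elbow: Bystander: loose copper pipe elbow lying on the bench, about 60 by 60 mm, 25 mm high. Origin under the bend.
- coupling: Bystander: loose copper coupling ring standing on the bench, 34 mm across, 35 mm high. Origin at the centre of its underside.
- flux_jar: Bystander: white flux jar with a black lid, 60 mm across, 70 mm high. Origin at the centre of its underside.
- brush: Bystander: hand brush lying on the bench beyond the left-hand workpiece, pointing roughly away from the robot.
- wrench: Bystander: steel wrench lying on the bench on the right, pointing roughly away from the robot.

How it is judged (in metres and radians):
On the way, in this order (a step that is already met when the one before it is completed fails the run):
1. the red cap is turned clear of the upper sleeve (value of joint cap above 1.1 rad), for 0.2 s.
2. the rod's tip is inside the upper sleeve (z of rod_tip in the frame of upper_mouth between -0.05 and -0.012 m and horizontal distance between rod_tip and upper_mouth below 0.007 m), for 0.05 s.
At the end, for the whole second after the job is handed in: Fingers still on the rod (over 1 N); rod still (under 30 mm/s), within 0.1 rad of upright, its tip 2 to 38.5 mm below the lower sleeve's bottom end (clear of the base plate 40 mm below) and within 6 mm of the sleeves' axis; cap still turned away (over 0.9 rad) (z of rod_tip in the frame of lower_end between -0.0385 and -0.002 m and horizontal distance between rod_tip and lower_end below 0.006 m and angle between the z axis of rod_tip and the z axis of upper_mouth, either way round below 0.1 rad and contact force between the fingers and rod above 1 N and linear speed of rod below 0.03 m/s and value of joint cap above 0.9 rad); the arm keeps its last pose, push and grip.
It fails at once if one of the two short rods or another loose thing on the bench is moved by more than 30 mm (distance of any of brass_rod, steel_rod, elbow, coupling, flux_jar, brush, wrench from where it was at the start of the episode above 0.03 m).
It also fails if it takes over 72 s, if anything falls off the work surface, if the arm or the gripper's body presses on something with over 40 N, if the wrist force passes 120 N, or if a joint passes its speed limit or range.

## Working session

There is one attempt and no reset: what is moved stays moved. The work goes in short steps, each a Python script; the robot and the scene stay as the last script left them, time stands still between calls to the robot, and variables do not carry over. Pictures are saved under pics/ and viewed, at most 10 in all, crops included, and the job is handed in when it is done.

```bash
ls; mkdir -p pics; cat > h.py <<'E'
import numpy as np, cv2
from rig import bot
from scipy.spatial.transform import Rotation as R
def rot(q): return R.from_quat([q[1],q[2],q[3],q[0]])
def quat(r):
    x,y,z,w=r.as_quat(); return [w,x,y,z]
def cam(name):
    s=bot.read_state(); c=bot.read_camera(name)
    T=np.eye(4)
    if 'mount' in c:
        T[:3,:3]=rot(s['tool_rot']).as_matrix(); T[:3,3]=s['ee_pos']; T=T@np.array(c['mount'])
    else:
        a=np.array(c['attitude']); T[:3,:3]=a if a.shape==(3,3) else rot(a).as_matrix(); T[:3,3]=c['eye']
    c['T']=T; return c
def rays(c,u,v):
    f=240/np.tan(np.radians(c['fovy'])/2)
    d=np.stack([(np.asarray(u,float)-c['cx'])/f,(np.asarray(v,float)-c['cy'])/f],-1); p=d.copy()
    for _ in range(8): p=d/(1+c['k1']*(p**2).sum(-1,keepdims=True))
    return np.concatenate([p,np.ones_like(p[...,:1])],-1)
def atz(c,u,v,z):
    r=rays(c,u,v)@c['T'][:3,:3].T; e=c['T'][:3,3]
    return e+r*((z-e[2])/r[...,2])[...,None]
def cloud(c):
    v,u=np.mgrid[:480,:640]
    return (rays(c,u,v)*c['depth'][...,None])@c['T'][:3,:3].T+c['T'][:3,3]
E
python3 - <<'E'
from h import *
for n in ('top','scene'):
    c=cam(n); cv2.imwrite(f'pics/{n}0.png',c['image']); print(n,c['fovy'],c['cx'],c['cy'],c['k1'],c['T'].round(2).tolist())
    np.savez(f'{n}0.npz',image=c['image'],P=cloud(c),depth=c['depth'])
print(bot.read_state())
E
```

```text
pics
top 43.82484617318719 320.175932425674 239.25770906832034 -0.07205502408098413 [[-0.02, -0.99, 0.16, 366.99], [-1.0, 0.02, -0.01, 6.98], [0.0, -0.16, -0.99, 1709.1], [0.0, 0.0, 0.0, 1.0]]
scene 42.86564153150802 310.8171595661214 237.7286649544264 -0.07077214283066237 [[-0.46, 0.58, -0.67, 1489.61], [0.89, 0.29, -0.36, 465.9], [-0.01, -0.76, -0.65, 941.05], [0.0, 0.0, 0.0, 1.0]]
{'clock': 0.1, 'joint_positions': array([ 1.23136670e+00,  3.00419486e-01,  1.52153509e+00, -8.27147896e-07,
        1.32069803e+00, -6.65531324e-02]), 'qvel': array([-0.00060703, -0.00136109, -0.00164514,  0.00075852, -0.00060191,
        0.00098998]), 'effort': array([ 1.92625455e-03, -5.44373953e+01, -3.62364399e+01, -1.08876447e-04,
        3.06364869e-03,  6.41786255e-05]), 'ee_pos': array([148.12614053, 529.43359669, 211.76909344]), 'tool_rot': array([-1.06450543e-04,  1.36015209e-01,  9.90706607e-01, -5.19173836e-04]), 'ft_force': array([0.24512849, 0.00366116, 0.01851398]), 'moment': array([-0.0272678 ,  0.00844458,  0.04984992]), 'grip_force': 0.0, 'grip_width': 85.23600892261447}
```

View pics/top0.png

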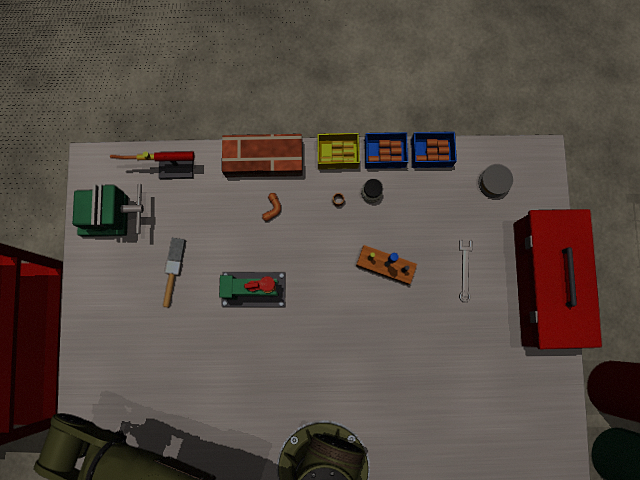

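View pics/scene0.png

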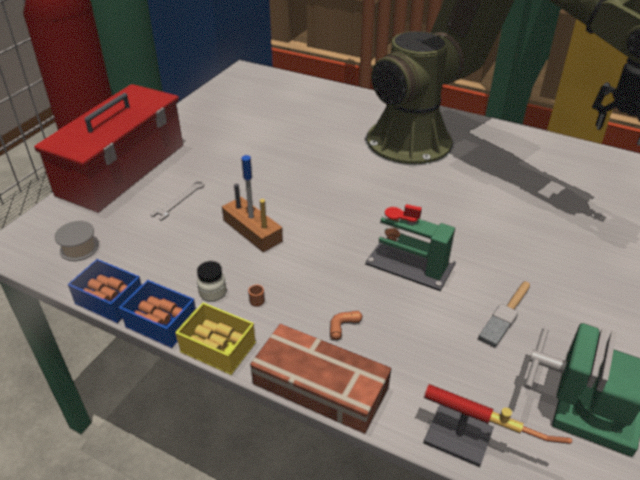

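The top view shows the jig at about (252,288), with its column on the left, red bar near (252,287) and disc near (267,284). The blue handle is at (393,257), in the middle hole of the rack. Brass is at (372,257) and steel at (405,270). Next I'll turn these into rough positions and look from close by.

```bash
python3 - <<'E'
from h import *
c=cam('top'); print('bar',atz(c,252,287,161).round(),'disc',atz(c,267,284,136).round(),'handle',atz(c,393,257,210).round(), 'rack',atz(c,387,264,45).round(),'jar', atz(c,373,188,70).round())
b=atz(c,252,287,161)
q=[0,0,1,0]   # tool down, tool x -> -x
s=bot.read_state(); Rt=rot(s['tool_rot']).as_matrix(); print(Rt.round(2)); w=cam('wrist'); print(np.array(bot.read_camera('wrist')['mount']).round(3))
p=[b[0]-60,b[1],360]
for q in ([0,0,1,0],[0,1,0,0],[0,.7071,.7071,0],[0,.7071,-.7071,0]):
    print(q,bot.ik(p,q), bot.ik([470,-130,400],q))
E
```

```text
bar [491. 176. 161.] disc [500. 139. 136.] handle [ 557. -187.  210.] rack [ 558. -190.   45.] jar [ 772. -156.   70.]
[[-0.96  0.27 -0.  ]
 [ 0.27  0.96 -0.  ]
 [ 0.   -0.   -1.  ]]
[[  -0.      -0.965   -0.262   65.888]
 [   1.      -0.      -0.      -1.032]
 [   0.      -0.262    0.965 -161.608]
 [   0.       0.       0.       1.   ]]
[0, 0, 1, 0] [ 3.09214207e-01  3.66650990e-02  1.49043897e+00 -4.44089210e-16
  1.61448859e+00 -1.26158212e+00] [-3.44974028e-01  8.81722774e-02  1.34685205e+00 -4.44089210e-16
  1.70656833e+00 -1.91577035e+00]
[0, 1, 0, 0] [ 3.09214207e-01  3.66650990e-02  1.49043897e+00 -4.44089210e-16
  1.61448859e+00  1.88001053e+00] [-3.44974028e-01  8.81722774e-02  1.34685205e+00 -4.44089210e-16
  1.70656833e+00  1.22582230e+00]
[0, 0.7071, 0.7071, 0] [ 3.09214207e-01  3.66650990e-02  1.49043897e+00 -4.44089210e-16
  1.61448859e+00  3.09214207e-01] [-3.44974028e-01  8.81722774e-02  1.34685205e+00 -4.44089210e-16
  1.70656833e+00 -3.44974028e-01]
[0, 0.7071, -0.7071, 0] None None
```

```bash
python3 - <<'E'
from h import *
bot.move_gripper(40)
bot.move_to([495,165,300],[0,.7071,.7071,0])
bot.dwell(0.3)
c=cam('wrist'); print(c['fovy'],bot.read_state()['clock'])
P=cloud(c); np.savez('w1.npz',P=P,**{k:c[k] for k in('image','depth','T','fovy','cx','cy','k1')})
cv2.imwrite('pics/w1.png',c['image'])
hsv=cv2.cvtColor(c['image'],cv2.COLOR_BGR2HSV); red=((hsv[...,0]<6)|(hsv[...,0]>174))&(hsv[...,1]>150)&(c['depth']>0)
for lo,hi in((155,168),(130,142)):
    m=red&(P[...,2]>lo)&(P[...,2]<hi); Q=P[m]; r=cv2.minAreaRect(Q[:,:2].astype(np.float32)); print(lo,m.sum(),np.median(Q[:,2]),r)
E
```

```text
70.91885591079262 2.9583
155 517 160.74986060642038 ((496.72222900390625, 179.1612091064453), (11.944336891174316, 36.083526611328125), 7.170544624328613)
130 1522 135.95420624057894 ((502.2613525390625, 158.17648315429688), (75.75536346435547, 38.39259719848633), 89.55880737304688)
```

View pics/w1.png

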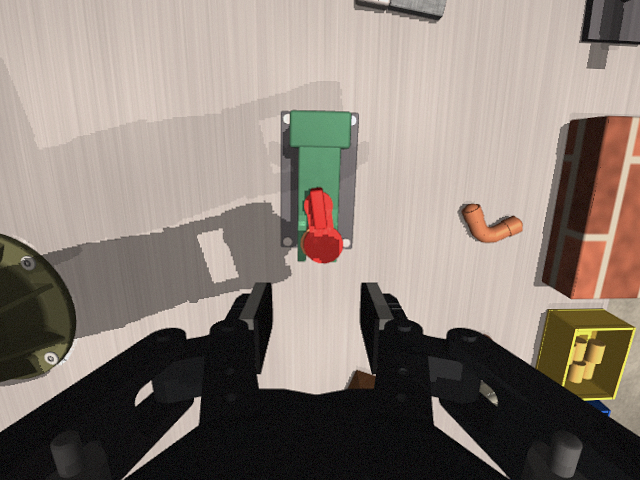

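The red bar measures 11.9 x 36 mm with its top at 160.7 mm, as specified. Its centre is at (496.7, 179.2) and the cap's yaw is about 7.2°. I'll grip it and twist.

```bash
cat >> h.py <<'E'
def down(yaw): # tool y along world direction yaw (x axis=0)
    return quat(R.from_euler('z',yaw)*rot([0,2**-.5,2**-.5,0]))
E
python3 - <<'E'
from h import *
x,y=496.7,179.2; a=0.125
bot.move_to([x,y,200],down(a))
bot.servo_line([x,y,160],speed=60)
print(bot.read_state()['ft_force'])
bot.move_gripper(5,30)
s=bot.read_state(); print(s['grip_width'],s['grip_force'],s['ee_pos'],s['ft_force'])
for d in (.35,.7,1.05,1.4):
    bot.move_to([x,y,160],down(a+d)); s=bot.read_state(); print(d,s['ft_force'].round(1),s['moment'].round(2),s['joint_positions'][5],s['clock'])
bot.move_gripper(35); bot.servo_line([x,y,215],speed=100)
bot.move_to([495,160,300],down(0)); bot.dwell(.3)
c=cam('wrist'); P=cloud(c); np.savez('w2.npz',P=P,**{k:c[k] for k in('image','depth','T','fovy','cx','cy','k1')})
cv2.imwrite('pics/w2.png',cv2.resize(c['image'][90:330,180:500],None,fx=2.5,fy=2.5))
hsv=cv2.cvtColor(c['image'],cv2.COLOR_BGR2HSV); red=((hsv[...,0]<6)|(hsv[...,0]>174))&(hsv[...,1]>150)&(c['depth']>0)
m=red&(P[...,2]>155)&(P[...,2]<168); print(cv2.minAreaRect(P[m][:,:2].astype(np.float32)))
g=(hsv[...,0]>50)&(hsv[...,0]<95)&(hsv[...,1]>70)&(P[...,2]>95)&(P[...,2]<126); print('green',cv2.minAreaRect(P[g][:,:2].astype(np.float32)),np.median(P[g][:,2]))
m=(P[...,2]>126)&(P[...,2]<132)&(abs(P[...,0]-500)<40)&(abs(P[...,1]-140)<30); print('rim',m.sum(),cv2.minEnclosingCircle(P[m][:,:2].astype(np.float32)))
print(bot.read_state()['clock'])
E
```

```text
[-0.53065307 -0.79696809 -0.61383897]
5.200976052780912 0.0 [496.72542432 179.20241222 160.06298806] [ 0.8401766  -0.37318033 -0.48525105]
0.35 [-0.3  0.2  0.2] [ 0.01  0.01 -0.03] -0.19408550660884188 5.1167
0.7 [ 0.3 -0.2  0.4] [-0.06 -0.01 -0.01] -0.5418927205949039 5.5417
1.05 [-0.5 -1.  -0.1] [0.01 0.03 0.03] -0.8910735648034629 5.9667
1.4 [-0.1  0.5 -0.4] [ 0.    0.01 -0.04] -1.240793679361818 6.3917
((496.7431640625, 178.7555389404297), (11.940361976623535, 35.13825225830078), 7.195711135864258)
green ((497.1330871582031, 192.08892822265625), (150.5833282470703, 59.41260528564453), 88.4901351928711) 119.41446005748591
rim 80 ((486.39044189453125, 139.74093627929688), 14.98857307434082)
9.175
```

View pics/w2.png

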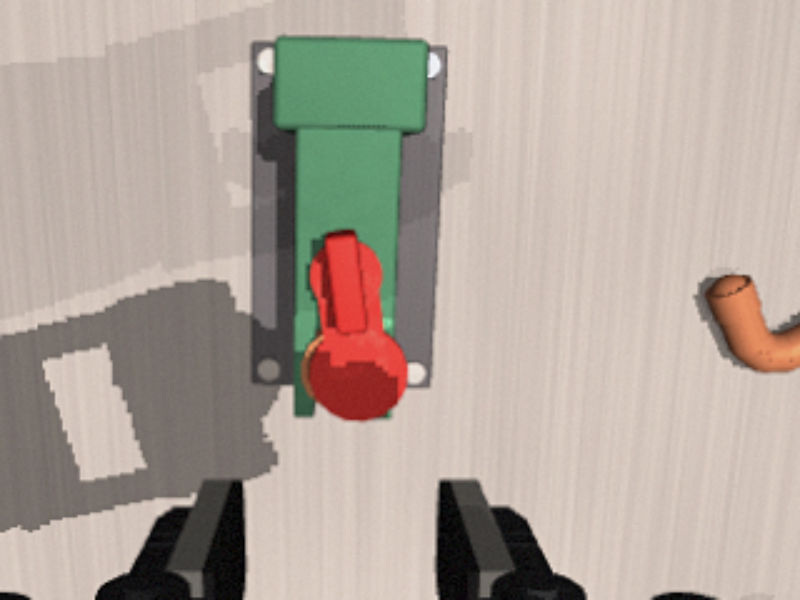

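The cap did not turn: the fingers closed to 5 mm with no force, so they missed the bar. I'll check the cloud from the other cameras, then look at the pose with the fingers down.

```bash
python3 - <<'E'
from h import *
print(bot.tip_reach)
for n in('top0','scene0'):
    d=np.load(n+'.npz'); P=d['P']; hsv=cv2.cvtColor(d['image'],cv2.COLOR_BGR2HSV)
    red=((hsv[...,0]<6)|(hsv[...,0]>174))&(hsv[...,1]>150)&(abs(P[...,0]-495)<70)&(abs(P[...,1]-165)<70)
    Q=P[red]; print(n,red.sum(),Q[:,2].min(),Q[:,2].max(),np.median(Q[Q[:,2]>150],0))
x,y=496.7,179.2
bot.move_to([x,y,215],down(.125)); bot.servo_line([x,y,160],speed=80); bot.dwell(.2)
s=bot.read_state(); print(s['ee_pos'],s['grip_width'],s['ft_force'])
c=cam('wrist'); w=c['image'][120:480,80:560]
c=cam('scene'); t=cv2.resize(c['image'][130:290,340:500],(360,360))
cv2.imwrite('pics/w3.png',cv2.resize(np.hstack([w,t]),(800,343)))
P=cloud(c); m=(abs(P[...,0]-x)<80)&(abs(P[...,1]-y)<60)&(P[...,2]>137)&(P[...,2]<230); print(P[m].min(0),P[m].max(0))
E
```

```text
19.0
top0 308 4.119113065727788 166.5549272425519 [496.47679274 178.48932048 158.75649548]
scene0 394 117.95674840577306 167.2644278857913 [500.20509951 182.27043763 159.79450862]
[496.88386732 179.24146234 160.4469509 ] 34.7721224771848 [ 0.14690757  0.43002262 -0.40784215]
[469.59664676 121.57977486 137.03407839] [543.23460791 199.09939957 229.78213812]
```

View pics/w3.png

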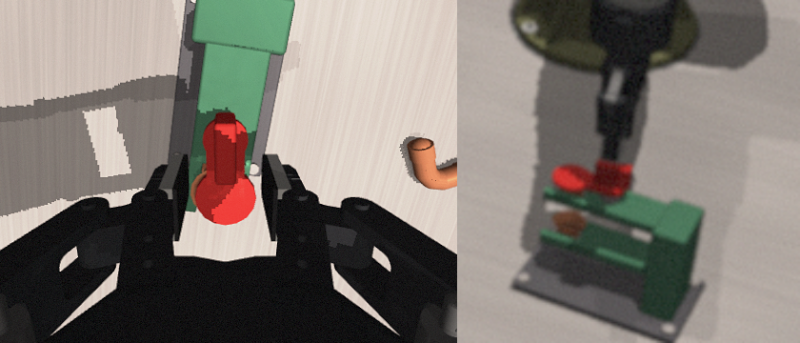

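```bash
python3 - <<'E'
from h import *
s=bot.read_state(); c=cam('wrist'); P=cloud(c)
T=np.eye(4);T[:3,:3]=rot(s['tool_rot']).as_matrix();T[:3,3]=s['ee_pos']
L=(P-T[:3,3])@T[:3,:3]
g=c['image'].max(-1)<90
m=g&(c['depth']>0)&(abs(L[...,1])<45)&(abs(L[...,0])<30)&(L[...,2]<40)&(L[...,2]>-60)
for side in(-1,1):
    Q=L[m&(np.sign(L[...,1])==side)]
    k=Q[Q[:,2]>Q[:,2].max()-6]; print(side,len(Q),Q.min(0).round(1),Q.max(0).round(1),np.median(k,0).round(1))
    print(np.percentile(Q[:,2],[50,80,90,95,99]).round(1))
hsv=cv2.cvtColor(c['image'],cv2.COLOR_BGR2HSV)
red=((hsv[...,0]<6)|(hsv[...,0]>174))&(hsv[...,1]>150)&(P[...,2]>155)
print('bar in tool',L[red].min(0).round(1),L[red].max(0).round(1))
rows=[(v,u) for v in (270,290,310,330,350) for u in (262,268,274,280,286)]
for v,u in rows: print(v,u,L[v,u].round(1),c['image'][v,u])
E
```

```text
-1 2065 [-29.9 -31.  -60. ] [18.1 -0.5 40. ] [  4.9 -15.6  39.9]
[-43.8 -30.2 -23.   15.4  29.3]
1 2009 [-27.1   0.  -60. ] [18.1 31.1 39.7] [-3.3 17.  39.7]
[-44.8 -32.2 -26.8   4.2  20.6]
bar in tool [ -18.1  -59.8 -161.6] [65.3 57.5  5.1]
270 262 [-48.3 -53.2 150.5] [69 68 73]
270 268 [-47.8 -47.  149.2] [70 69 72]
270 274 [-48.  -41.2 149.6] [71 71 73]
270 280 [-48.1 -35.4 150. ] [74 71 77]
270 286 [ -8.2 -19.1  40.4] [61 81 51]
290 262 [  9.9 -22.1 -33.5] [62 66 69]
290 268 [ 10.1 -19.6 -34. ] [64 67 68]
290 274 [  8.4 -17.7 -29.9] [ 8  7 10]
290 280 [-22.2 -23.4  41. ] [69 93 57]
290 286 [-22.7 -19.6  42.1] [71 94 61]
310 262 [ 10.  -19.3 -51.7] [59 62 63]
310 268 [  9.7 -17.3 -51. ] [ 9 12 10]
310 274 [  0.2 -17.7 -32.1] [10  2  7]
310 280 [-36.8 -23.9  41.5] [72 98 59]
310 286 [-31.3 -18.8  30.6] [ 61  88 145]
330 262 [  4.7 -18.8 -56.5] [29 27 30]
330 268 [  2.8 -17.3 -53.1] [19 19 19]
330 274 [ -6.5 -17.4 -36.9] [ 8  6 10]
330 280 [-51.8 -24.3  41.8] [73 94 57]
330 286 [-41.4 -18.5  23.7] [ 36  36 156]
350 262 [ -2.3 -18.9 -58. ] [35 34 35]
350 268 [ -5.1 -17.5 -53.7] [12 12 20]
350 274 [-144.5  -45.9  160.3] [208 218 228]
350 280 [-144.9  -39.4  160.9] [204 212 226]
350 286 [-143.7  -32.7  159. ] [197 208 221]
```

The depth image shows the pads ending at about tool z = -27, not +19, while the bar and bench heights come out right. So the real grasp point seems to sit about 45 mm behind the reported TCP. I'll measure it at the working openings, in free air.

```bash
python3 - <<'E'
from h import *
bot.servo_line([496.7,179.2,260],speed=150)
ims=[]
for w in (12,22,36):
    bot.move_gripper(w); bot.dwell(.1)
    s=bot.read_state(); c=cam('wrist'); P=cloud(c)
    L=(P-np.array(s['ee_pos']))@rot(s['tool_rot']).as_matrix()
    for sd in(-1,1):
        m=(c['depth']>0)&(L[...,1]*sd>1)&(abs(L[...,1])<w/2+14)&(abs(L[...,0])<16)&(L[...,2]<40)&(L[...,2]>-150)
        Q=L[m]; h=np.histogram(Q[:,2],np.arange(-120,45,5)); e=Q[(Q[:,2]<0)]
        print(w,s['grip_width'].round(1),sd,np.percentile(e[:,2],[1,50,95,99,100]).round(1),'tip x,y',np.percentile(e[e[:,2]>e[:,2].max()-8],[2,50,98],axis=0).round(1).tolist())
    ims.append(c['image'][200:480,170:470])
cv2.imwrite('pics/w4.png',cv2.resize(np.hstack(ims),(800,250)))
print(bot.read_state()['clock'])
E
```

```text
Traceback (most recent call last):
AttributeError: 'float' object has no attribute 'round'
```

```bash
python3 - <<'E'
from h import *
for w in (12,22,36):
    bot.move_gripper(w); bot.dwell(.1)
    s=bot.read_state(); c=cam('wrist'); P=cloud(c)
    L=(P-np.array(s['ee_pos']))@rot(s['tool_rot']).as_matrix()
    for sd in(-1,1):
        m=(c['depth']>0)&(L[...,1]*sd>1)&(abs(L[...,1])<w/2+14)&(abs(L[...,0])<16)&(L[...,2]<40)&(L[...,2]>-150)
        Q=L[m]; e=Q[(Q[:,2]<0)]
        print(w,round(float(s['grip_width']),1),sd,np.percentile(e[:,2],[1,50,95,99,100]).round(1),'tip x,y',np.percentile(e[e[:,2]>e[:,2].max()-8],[2,50,98],axis=0).round(1).tolist())
print(bot.read_state()['clock'])
E
```

```text
12 11.8 -1 [-117.1  -96.2  -36.3  -26.   -21.3] tip x,y [[-10.8, -18.2, -29.2], [6.5, -9.4, -26.0], [10.4, -6.2, -22.2]]
12 11.8 1 [-117.   -96.1  -36.7  -26.4  -21.5] tip x,y [[-10.6, 5.8, -29.4], [6.7, 9.0, -26.4], [10.4, 17.8, -21.9]]
22 22.0 -1 [-116.9  -98.4  -36.8  -26.3  -19.9] tip x,y [[-10.4, -23.0, -27.7], [6.3, -12.4, -25.4], [10.3, -11.1, -20.7]]
22 22.0 1 [-116.9  -98.2  -36.9  -26.3  -20.2] tip x,y [[-10.2, 10.7, -28.1], [6.3, 12.1, -25.7], [10.4, 22.6, -20.7]]
36 35.8 -1 [-117.1 -100.5  -37.7  -26.7  -19.6] tip x,y [[-10.9, -28.6, -27.5], [5.2, -18.3, -25.4], [10.2, -17.8, -20.4]]
36 35.8 1 [-117.  -100.5  -37.4  -26.6  -19.8] tip x,y [[-11.1, 17.7, -27.8], [5.4, 17.9, -25.7], [10.3, 28.7, -20.5]]
13.3333
```

The tips are at about tool z = -24 and the gripper body at about -98, where -97 would match the stated 54 mm. That agrees with a shift of about 43 mm along the tool axis, so I'll command 43 mm lower with a guarded descent.

```bash
echo "OFF=43.0  # real grasp point lies this far behind the reported TCP" >> h.py
python3 - <<'E'
from h import *
x,y=496.7,179.2; a=0.125
z=159.5-OFF
bot.move_to([x,y,200-OFF],down(a))
print('touch',bot.servo_line([x,y,z],speed=40,until_force=6))
bot.move_gripper(5,40)
s=bot.read_state(); print(s['grip_width'],s['grip_force'],s['ee_pos'],s['ft_force'])
if s['grip_width']>9:
    for d in (.35,.7,1.05,1.42):
        bot.move_to([x,y,s['ee_pos'][2]],down(a+d)); t=bot.read_state(); print(d,t['ft_force'].round(1),t['moment'].round(2),t['clock'])
bot.move_gripper(32); bot.servo_line([x,y,230-OFF],speed=150)
bot.move_to([495,160,300],down(0)); bot.dwell(.2)
c=cam('wrist'); P=cloud(c); np.savez('w5.npz',P=P,**{k:c[k] for k in('image','depth','T','fovy','cx','cy','k1')})
cv2.imwrite('pics/w5.png',cv2.resize(c['image'][180:300,240:400],None,fx=4,fy=4,interpolation=cv2.INTER_CUBIC))
hsv=cv2.cvtColor(c['image'],cv2.COLOR_BGR2HSV); red=((hsv[...,0]<6)|(hsv[...,0]>174))&(hsv[...,1]>150)&(c['depth']>0)
m=red&(P[...,2]>155)&(P[...,2]<168); print(cv2.minAreaRect(P[m][:,:2].astype(np.float32)))
m=(P[...,2]>126)&(P[...,2]<132)&(abs(P[...,0]-495)<25)&(abs(P[...,1]-140)<25); print('rim',m.sum(),cv2.minEnclosingCircle(P[m][:,:2].astype(np.float32)))
g=(hsv[...,0]>50)&(hsv[...,0]<95)&(hsv[...,1]>70)&(P[...,2]>110)&(P[...,2]<126)&(P[...,1]>120); print('green',cv2.minAreaRect(P[g][:,:2].astype(np.float32)))
print(bot.read_state()['clock'])
E
```

```text
touch False
11.42559019724645 44.7590334535613 [497.17270341 179.36004982 117.44682564] [-0.93980035  0.20547     6.42333689]
0.35 [ 4.9  2.4 -4.9] [ 0.32 -0.87 -0.  ] 15.7417
0.7 [ 7.5  2.7 -5.4] [ 0.5  -1.12  0.1 ] 16.1667
1.05 [ 8.1  4.3 -6.8] [ 0.69 -1.27  0.02] 16.5917
1.42 [ 8.8  6.3 -7.8] [ 1.01 -1.4   0.08] 17.0333
((496.87115478515625, 179.23500061035156), (12.076496124267578, 34.50403594970703), 88.34069061279297)
rim 386 ((495.8218078613281, 139.26771545410156), 17.52570915222168)
green ((498.2489318847656, 193.5944061279297), (147.60556030273438, 58.70914077758789), 89.1331787109375)
19.5833
```

View pics/w5.png

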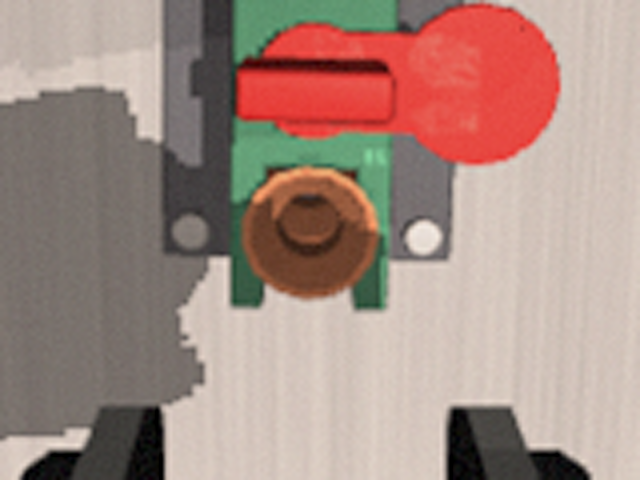

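The cap now lies at about 88°, turned clear. The upper sleeve's mouth is centred near crop (310,232), and depth gives (495.8, 139.3), 40 mm from the pivot as it should be. Next is the rod.

```bash
python3 - <<'E'
from h import *
d=np.load('w5.npz'); c={k:d[k] for k in d.files}; print('mouth by ray',atz(c,240+310.5/4,180+232/4,129.).round(1))
bot.move_gripper(50)
bot.move_to([557,-195,310],down(0)); bot.dwell(.3)
c=cam('wrist'); P=cloud(c); np.savez('w6.npz',P=P,**{k:c[k] for k in('image','depth','T','fovy','cx','cy','k1')})
cv2.imwrite('pics/w6.png',c['image'])
hsv=cv2.cvtColor(c['image'],cv2.COLOR_BGR2HSV); blue=(hsv[...,0]>100)&(hsv[...,0]<130)&(hsv[...,1]>120)
m=blue&(P[...,2]>204)&(P[...,2]<218)&(abs(P[...,0]-557)<60); print(m.sum(),np.median(P[m],0),cv2.minEnclosingCircle(P[m][:,:2].astype(np.float32)))
m=blue&(P[...,2]>150)&(P[...,2]<204)&(abs(P[...,0]-557)<60);print(m.sum(),P[m].min(0),P[m].max(0))
print(bot.read_state()['clock'])
E
```

```text
mouth by ray [496.6 138.9 129. ]
554 [ 558.84860288 -189.03009951  209.80423363] ((558.4258422851562, -189.77862548828125), 10.830121994018555)
163 [ 549.45644415 -186.35645987  159.48743151] [ 568.31548869 -178.97783303  203.48857796]
21.6
```

View pics/w6.png

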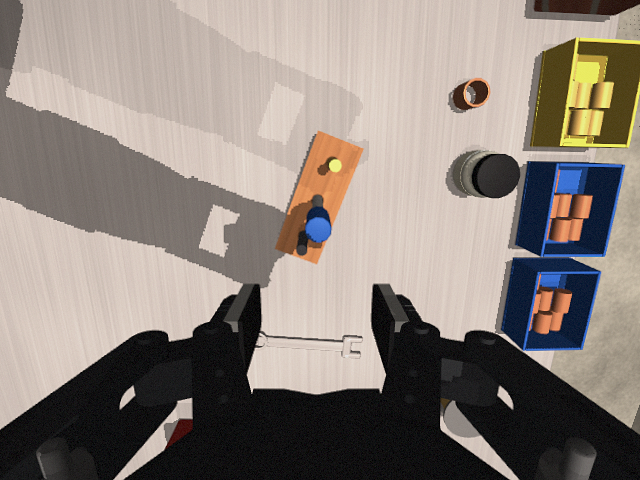

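The blue handle's top is at (318,229). Depth gives (558.6, -189.6, 209.8) with radius 10.8, as specified. I'll grasp and lift it, then go above the sleeve and look.

```bash
python3 - <<'E'
from h import *
x,y=558.6,-189.6
bot.move_to([x,y,240-OFF],down(0))
print('touch',bot.servo_line([x,y,184-OFF],speed=80,until_force=8))
bot.move_gripper(15,80)
s=bot.read_state(); print(s['grip_width'],s['grip_force'],s['ft_force'])
assert s['grip_width']>18
bot.servo_line([x,y,345-OFF],speed=100)
s=bot.read_state(); print(s['grip_width'],s['grip_force'],s['ft_force'],s['clock'])
bot.move_to([496.2,80,345-OFF],down(0))
bot.servo_line([496.2,139.1,345-OFF],speed=80); bot.dwell(.3)
s=bot.read_state(); print(s['ee_pos'],s['grip_width'],s['ft_force'],s['clock'])
c=cam('wrist'); P=cloud(c); np.savez('w7.npz',P=P,**{k:c[k] for k in('image','depth','T','fovy','cx','cy','k1')})
cv2.imwrite('pics/w7.png',cv2.resize(c['image'][160:360,220:420],(600,600),interpolation=cv2.INTER_CUBIC))
E
```

```text
touch False
20.06060401396393 77.91754961013794 [-0.42850802  0.34673818  5.60268131]
20.213391368710916 78.13907504081726 [ 0.35158178  1.42404202 -0.80574757] 25.1083
[496.22735405 138.84025129 302.05407794] 20.31292278485566 [-0.15384667  0.24041239 -0.71416885] 27.375
```

View pics/w7.png

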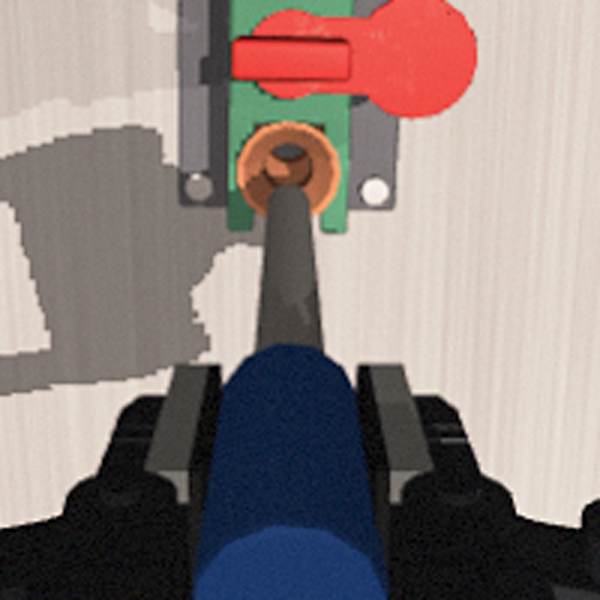

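```bash
python3 - <<'E'
from h import *
d=np.load('w7.npz'); c={k:d[k] for k in d.files}; P=c['P']
m=(abs(P[...,0]-496)<12)&(abs(P[...,1]-139)<14)
for z in range(165,300,15):
    k=m&(P[...,2]>z)&(P[...,2]<z+15)
    if k.sum()>15: Q=P[k]; print(z,k.sum(),'x',np.percentile(Q[:,0],[3,97]).round(1),Q[:,0].mean().round(1),'ymax',np.percentile(Q[:,1],[3,97]).round(1))
print('lowest',P[m&(P[...,2]>140)][:,2].min())
k=(P[...,2]>126.5)&(P[...,2]<131.5)&(abs(P[...,0]-495)<25)&(abs(P[...,1]-140)<25); print('rim',k.sum(),cv2.minEnclosingCircle(P[k][:,:2].astype(np.float32)),P[k].min(0),P[k].max(0))
print('mouth x by ray',atz(c,220+289.5/3,160+172/3,129.).round(1), 'rim top edge',atz(c,220+290/3,160+122/3,129.).round(1))
for v in (183,187,191,195): print('tip',v,atz(c,220+290/3,160+v/3,171.).round(1))
E
```

```text
165 18 x [490.7 501.1] 495.6 ymax [141.4 144.8]
180 54 x [490.5 501.4] 495.9 ymax [141.1 144.9]
195 62 x [490.1 501.9] 496.1 ymax [140.2 144.9]
210 74 x [490.3 501.6] 495.9 ymax [140.9 144.9]
225 89 x [490.1 502. ] 496.1 ymax [140.1 144.9]
240 108 x [490.4 501.8] 496.1 ymax [140.6 144.8]
255 131 x [490.2 501.9] 496.1 ymax [140.7 144.8]
270 163 x [490.5 502.1] 496.1 ymax [140.3 144.9]
285 207 x [490.5 501.9] 496.1 ymax [140.7 144.9]
lowest 174.2506494256461
rim 300 ((495.72698974609375, 139.1136016845703), 17.468618392944336) [479.12700846 124.3402686  126.50688558] [512.57688156 156.23978315 130.89509387]
mouth x by ray [496.9 138.7 129. ] rim top edge [497.  155.6 129. ]
tip 183 [497.  143.6 171. ]
tip 187 [497.  142.4 171. ]
tip 191 [497.  141.2 171. ]
tip 195 [497. 140. 171.]
```

The rod hangs upright. Its axis is at about (496.0, 138.4) against the mouth at (495.7, 139.1), within 1 mm, with the tip about 42 mm above the rim. I'll descend guarded.

```bash
python3 - <<'E'
from h import *
x,y=496.0,139.6
bot.servo_line([x,y,300],speed=40)
for z in (245,215,190,161):
    hit=bot.servo_line([x,y,z],speed=45,until_force=12); s=bot.read_state()
    print(z,hit,s['ee_pos'].round(1),s['ft_force'].round(1),s['moment'].round(2),round(s['grip_width'],1),round(s['clock'],1))
    if hit: break
bot.dwell(.2)
c=cam('scene'); w=cam('wrist')
cv2.imwrite('pics/s8.png',np.hstack([cv2.resize(c['image'][170:310,350:470],(400,466),interpolation=cv2.INTER_CUBIC),cv2.resize(w['image'][140:340,235:406],(400,466))]))
E
```

```text
245 False [496.1 139.6 245.3] [ 1.3 -0.5 -0.5] [0.01 0.05 0.04] 20.4 29.1
215 False [496.1 139.6 215.2] [ 0.3  0.5 -1. ] [-0.06  0.02  0.04] 20.1 29.9
190 False [496.1 139.6 190.1] [-0.2  0.1 -1.9] [-0.03  0.    0.  ] 20.4 30.6
161 False [496.1 139.6 161.2] [-0.6  0.5 -0.9] [-0.03  0.03  0.04] 20.8 31.4
```

View pics/s8.png

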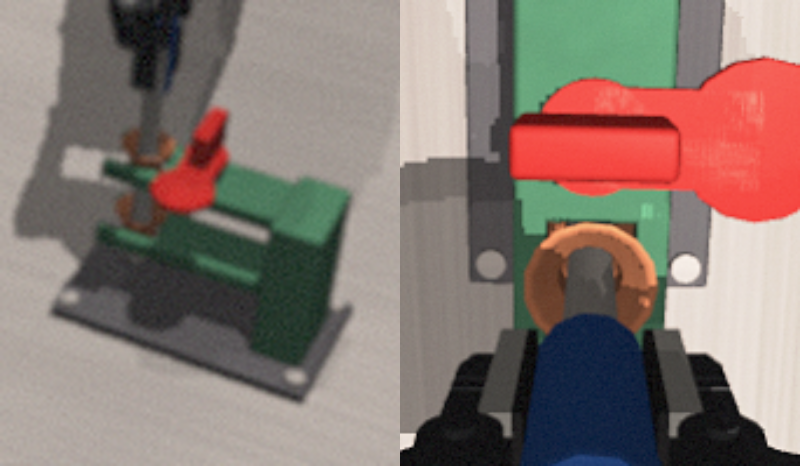

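The rod runs through the upper sleeve and into the lower one with no force build-up. In the scene crop it shows between the sleeves near (145,190). I'll confirm the depth from the handle's top (tip = top - 200) and hand in if it's right.

```bash
python3 - <<'E'
from h import *
c=cam('wrist'); P=cloud(c)
hsv=cv2.cvtColor(c['image'],cv2.COLOR_BGR2HSV); blue=(hsv[...,0]>100)&(hsv[...,0]<130)&(hsv[...,1]>120)
m=blue&(np.hypot(P[...,0]-496,P[...,1]-139.5)<9)&(P[...,2]>150); t=np.median(P[m],0); print(m.sum(),t,'tip z',t[2]-200)
k=blue&(np.hypot(P[...,0]-496,P[...,1]-139.5)<14)&(P[...,2]>150); print('handle z range',np.percentile(P[k][:,2],[0,1,50,99,100]).round(1))
s=bot.read_state(); print(s['grip_force'],s['qvel'].round(4),s['clock'])
if 15<t[2]-200<45: bot.dwell(.5); print(bot.finish_job())
E
```

```text
2159 [495.91094148 139.82019586 229.45090653] tip z 29.45090652971726
handle z range [176.9 179.7 227.7 255.9 278.3]
78.14489722251892 [-0.0002  0.0007  0.0011 -0.0002  0.0008 -0.0005] 31.7167
the job is handed in; nothing more can be done
None
```

The job is handed in at about 32 s: the cap is turned to about 1.5 rad and the rod is still gripped upright through both sleeves, with its tip at about 29 mm, which is 21 mm below the lower sleeve and 19 mm above the base plate (worked out from the handle's height; the tip itself was hidden from the cameras).

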